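# Call the craft groups to wash up

### The job

Call the craft groups to the sink by switching on their press lights in turn: with the fingertips, gently press the red dome straight down until it sits low in its base, then the yellow one, then the blue one. The green group is still working, so leave its light up. Do not pick up or shove any of the lights, and leave everything else on the counter where it stands.

Things in the scene. Friction and masses are not known exactly. Their poses are not given: they have to be found in the camera images.
- red_top (a point): centre of the top face of the red press light's dome (flat round disc, 44 mm across, edge rounded by 4 mm). About 36 mm above the counter when up, 28 mm when fully down; it moves with the dome; z up
- dome_red (a joint): how far the red dome is pressed down, m: 0 fully up (off; starts 0 to 1 mm down), 0.008 on its stop. It has no return spring: it yields to about 3 N and stays at the depth where it is left. On from 5 mm down; off means less than 3 mm
- pad_red: red press light: loose black round base, 64 mm across and 22 mm high, 0.3 kg, with the red dome standing 14 mm out of its middle (6 mm when fully down). Origin: centre of the underside, on the counter; z up
- yellow_top (a point): centre of the top face of the yellow press light's dome (flat round disc, 44 mm across, edge rounded by 4 mm). About 36 mm above the counter when up, 28 mm when fully down; it moves with the dome; z up
- dome_yellow (a joint): how far the yellow dome is pressed down, m: 0 fully up (off; starts 0 to 1 mm down), 0.008 on its stop. It has no return spring: it yields to about 3 N and stays at the depth where it is left. On from 5 mm down; off means less than 3 mm
- pad_yellow: yellow press light: loose black round base, 64 mm across and 22 mm high, 0.3 kg, with the yellow dome standing 14 mm out of its middle (6 mm when fully down). Origin: centre of the underside, on the counter; z up
- blue_top (a point): centre of the top face of the blue press light's dome (flat round disc, 44 mm across, edge rounded by 4 mm). About 36 mm above the counter when up, 28 mm when fully down; it moves with the dome; z up
- dome_blue (a joint): how far the blue dome is pressed down, m: 0 fully up (off; starts 0 to 1 mm down), 0.008 on its stop. It has no return spring: it yields to about 3 N and stays at the depth where it is left. On from 5 mm down; off means less than 3 mm
- pad_blue: blue press light: loose black round base, 64 mm across and 22 mm high, 0.3 kg, with the blue dome standing 14 mm out of its middle (6 mm when fully down). Origin: centre of the underside, on the counter; z up
- green_top (a point): centre of the top face of the green press light's dome (flat round disc, 44 mm across, edge rounded by 4 mm). About 36 mm above the counter when up, 28 mm when fully down; it moves with the dome; z up
- dome_green (a joint): how far the green dome is pressed down, m: 0 fully up (off; starts 0 to 1 mm down), 0.008 on its stop. It has no return spring: it yields to about 3 N and stays at the depth where it is left. On from 5 mm down; off means less than 3 mm
- pad_green: green press light: loose black round base, 64 mm across and 22 mm high, 0.3 kg, with the green dome standing 14 mm out of its middle (6 mm when fully down). Origin: centre of the underside, on the counter; z up
- tape_roll: roll of clear tape lying flat, 60 mm across, 40 mm hole, 19 mm high. Origin: centre of the underside. Bystander
- eraser: pink eraser with a blue sleeve, 22 x 55 x 13 mm, long side along its y. Origin: centre of the underside. Bystander
- glue_stick: white glue stick with an orange cap, standing, 29 mm across, 95 mm high. Origin: centre of the underside. Bystander
- wipes_tub: white and blue tub of wipes, 86 mm across, about 200 mm high. Origin: centre of the underside. Bystander
- pencil_cup: yellow cup of pencils, 76 mm across, about 175 mm high with its pencils. Origin: centre of the underside. Bystander
- sharpener: fixed black electric pencil sharpener, 200 x 110 x 140 mm, at the right-hand side. Origin: centre of the underside
- craft_tray: fixed blue tray of craft paper, 300 x 220 x 60 mm, at the left-hand side. Origin: centre of the underside
There are look-alikes about, which are no part of the job. Leave any turquoise look-alike of the pad_green alone.

How it is judged:
By the outcome, as a careful person would: the job done as asked, in the order asked, and still so for the second after the job is handed in, with the robot touching nothing.
It also fails if it takes over 48 s, if anything falls off the work surface, if the arm or the gripper's body presses on something with over 40 N, if the wrist force passes 120 N, or if a joint passes its speed limit or range.

### The arm

A 7-joint arm with a two-finger parallel gripper is mounted at the origin on the work surface. World frame = base frame: x ahead of the robot, y to its left, z up, the work surface at z = 0. Lengths are in m, angles in rad, forces in N, time in s.
With the tool pointing down it reaches from about 0.4 to 0.925 m from the base axis. Payload 5.6 kg.
Tool frame: the origin (TCP) lies midway between the tips of the shut fingers; the grasp point (between the pads) lies ctrl.pinch_z behind it (ctrl.pinch_z is the distance from the TCP to the grasp point, in m); z points along the fingers, y is the line along which they close (so a half turn about z gives the same grasp; the last joint's range is limited). The gripper opens to 85 mm and grips with 20 to 120 N. Pads are 22 mm wide; open, the fingers measure 114 mm over their backs; the gripper's body (76 mm by 85 mm) begins 54 mm behind the grasp point. The pads swing forward as they close: fully open they stand 13 mm farther back than shut.
Start: joints at [-1.392, 0.468, -0.012, 1.603, 0.006, 1.071, -0.056], TCP at [0.143, 0.634, 0.231] pointing down, gripper open.
Joint ranges: [-2.53, 2.53], [-0.31, 2.02], [-1.57, 1.55], [0.28, 2.44], [-1.29, 4.43], [0.15, 1.84], [-2.92, 2.92]. Speed limits (rad/s): [2.57, 2.57, 3.14, 3.14, 3.14, 3.14, 3.14].

### API

Orientations are given as a unit quaternion [w, x, y, z].
In Python, from station import ctrl gives the robot as it stands. The module is installed in compiled form; this text tells all that it offers.
- The arm moves only by the tool play_rows, never from a script. Its argument "series" is one flat list of numbers, 5 for each row, row after row: the gripper's target within -1 to 1 (shut at 1, half-way at 0, fully open at -1), then the shift along the tool's x, y, z in m, then the turn about the tool's z in degrees. In form: [gripper, x, y, z, turn, gripper, x, y, z, turn, ...]. A call has 1 to 20 rows; each row is the pose to reach, as a shift and turn from the pose commanded when the call began, along the tool's axes at that moment; what a row does not reach only later rows make up. A row lasts 1/10 s, in which the tool goes at most 50 mm and 8.59 degrees, less where a joint would pass 70% of its speed; a pose out of reach is approached as far as the arm can. A call with a gripper value outside its range is refused whole. The fingers move at their own pace and stop on an object; "grip_force" is the grip in N (left out, the last holds). Time passes only in rows, so rows that repeat a pose let the fingers close. It gives the time, the measured TCP pose, the force, the opening and the grip force at its end, in the units of the state.
- ctrl.state(): the state, without advancing time (a new reading comes with each control period).
- ctrl.read_camera(name): name is "scene" or "top"; returns a dict with "frame" (384x512x3 uint8, blue, green, red), "vfov" (degrees; the focal length in pixels is half the picture's height over the tangent of half this angle, whatever the lens; pixels are square), "cx", "cy" (the principal point, pixels), "xyz" and "attitude" of the camera in the world. Camera axes: x right, y up, looking along -z (the intrinsics and any distortion apply to the point x, -y, -z); pixel columns grow to the right and rows downward; lengths in m; the calibration is good to about 2 mm. A picture is of the moment at which its call begins. There is no depth.
- ctrl.finish_job(): hands the job in; it is judged then, once.
Trained networks look in a picture, given as the dict that the camera call returned (one of the last four; its "shot" number tells which), for a name from the list of things; names that differ only in an ending like _2 or _b are one class to them, and where a whole thing is asked for, a point or a joint stands for the part that bears it (a point fixed in the world has none). Each returns a list of dicts, best first, with "p" (0 to 1); they miss things now and then, are a little off and sometimes report something else, mostly with a low value. They report only what shows in the picture. A call takes as long as a camera call. They do not tell look-alikes from the thing itself.
- ctrl.spot_in(picture, thing): "box" ([left, top, width, height] in pixels, round what is visible of it).
- ctrl.landmark_of(picture, thing): "pixel" ([column, row] in pixels: a listed point, or the origin of a listed thing).
The state is a dict: "clock": time; "qpos": joint angles; "qd": joint speeds; "effort": joint torques, N m; "tcp_pos": TCP position; "tcp_rot": TCP orientation; "wrist_force": force on the tool from outside, world axes, zero at the start; "wrist_torque": the same for the moment, N m; "gripper_width": opening from 0.0 (shut) to 1.0 (fully open); "grip_force": force on a finger pad.
Only numpy, scipy, OpenCV 4.12 (cv2) and the standard library are available. Lean on these libraries where they do the work, as an engineer would, in place of code of your own. Each camera call takes 0.05 s, during which the arm holds its last target. There are 200 camera calls.

## Working session

There is one attempt and no reset: what is moved stays moved. The work goes in short steps, Python scripts to look and compute and a tool call to move; the robot and the scene stay as the last step left them, time stands still between calls to the robot, and variables do not carry over. Pictures are saved under pics/ and viewed, at most 10 in all, crops included, and the job is handed in when it is done.

Besides the shell and the picture viewer there is one more tool, called by a JSON object that holds its "name" and its "arguments". play_rows: Moves the arm, as the interface text tells. Its arguments: {"type":"object","properties":{"series":{"type":"array"},"grip_force":{"type":"number"}},"required":["series"]}

```bash
mkdir -p pics; cat > h.py <<'E'
import numpy as np, cv2
from scipy.spatial.transform import Rotation as R
from station import ctrl
def rot(a):
    a=np.array(a,float)
    return a if a.shape==(3,3) else R.from_quat(a,scalar_first=True).as_matrix()
def ray(c,px):
    f=c["frame"].shape[0]/2/np.tan(np.radians(c["vfov"])/2)
    d=np.array([(px[0]-c["cx"])/f,-(px[1]-c["cy"])/f,-1.])
    d=rot(c["attitude"])@d
    return np.array(c["xyz"],float),d/np.linalg.norm(d)
def atz(c,px,z):
    o,d=ray(c,px); return o+d*(z-o[2])/d[2]
def tri(c1,p1,c2,p2):
    o1,d1=ray(c1,p1);o2,d2=ray(c2,p2)
    s=np.linalg.lstsq(np.c_[d1,-d2],o2-o1,rcond=None)[0]
    a=o1+d1*s[0];b=o2+d2*s[1]
    return (a+b)/2,np.linalg.norm(a-b)
E
python3 - <<'E'
from h import *
s=ctrl.state(); print({k:np.round(v,3).tolist() for k,v in s.items()}, ctrl.pinch_z)
cs={n:ctrl.read_camera(n) for n in("scene","top")}
for n,c in cs.items():
    print(n,{k:v for k,v in c.items() if k!="frame"})
    cv2.imwrite(f"pics/{n}1.png",c["frame"])
np.set_printoptions(precision=4,suppress=True)
for k in("red","yellow","blue","green"):
    L={n:ctrl.landmark_of(c,k+"_top") for n,c in cs.items()}
    for n in L:
        for l in L[n][:3]: print(k,n,round(l["p"],2),np.round(l["pixel"],1),atz(cs[n],l["pixel"],.036))
    if L["scene"] and L["top"]: print("tri",tri(cs["scene"],L["scene"][0]["pixel"],cs["top"],L["top"][0]["pixel"]))
E
```

```text
{'clock': 0.0, 'qpos': [-1.392, 0.468, -0.012, 1.604, 0.006, 1.071, -0.056], 'qd': [-0.001, 0.001, 0.002, -0.001, -0.001, -0.0, -0.001], 'effort': [-0.001, -53.238, 0.021, -25.131, 0.011, 0.008, 0.0], 'tcp_pos': [0.143, 0.634, 0.23], 'tcp_rot': [-0.0, 0.111, 0.994, -0.001], 'wrist_force': [-0.258, 0.164, -0.514], 'wrist_torque': [-0.024, 0.007, 0.042], 'grip_force': 0.0, 'gripper_width': 0.998} 0.0187
scene {'vfov': 52.319997046775384, 'cx': 251.41917751632855, 'cy': 185.98063315543345, 'xyz': array([1.48463434, 0.12206176, 0.97140823]), 'attitude': array([0.61467775, 0.25481945, 0.28914313, 0.68821113]), 'shot': 1}
top {'vfov': 48.41177167242978, 'cx': 258.4493031392414, 'cy': 192.26409001677123, 'xyz': array([0.28310004, 0.00390984, 1.46529559]), 'attitude': array([-0.68276142, -0.06931205,  0.07286778,  0.72368707]), 'shot': 2}
red scene 0.69 [219.3 182.1] [ 0.5381 -0.1027  0.036 ]
red scene 0.42 [281.6 195.4] [0.5781 0.1141 0.036 ]
red top 0.58 [222.2 190. ] [0.5897 0.1114 0.036 ]
red top 0.55 [334.9 201. ] [ 0.5292 -0.2697  0.036 ]
tri (array([0.5958, 0.0109, 0.1188]), np.float64(0.19447743698871495))
yellow scene 0.67 [217.6 182.5] [ 0.5407 -0.1082  0.036 ]
yellow top 0.54 [286. 203.] [ 0.532  -0.1032  0.036 ]
tri (array([ 0.5337, -0.1067,  0.0291]), np.float64(0.0061761137410099405))
blue scene 0.5 [171.5 178.3] [ 0.5376 -0.2713  0.036 ]
blue top 0.55 [335.5 197. ] [ 0.5429 -0.273   0.036 ]
blue top 0.51 [161.8 205.9] [0.5465 0.3183 0.036 ]
tri (array([ 0.5418, -0.2709,  0.0402]), np.float64(0.00255621234607117))
green scene 0.48 [356.4 217.4] [0.6482 0.3534 0.036 ]
green scene 0.46 [351.7 195.2] [0.5516 0.3452 0.036 ]
green top 0.54 [150.2 177.1] [0.6495 0.3569 0.036 ]
green top 0.5 [161.4 203. ] [0.5566 0.3196 0.036 ]
tri (array([0.649 , 0.3548, 0.0373]), np.float64(0.0034261708961215373))
```

View pics/scene1.png

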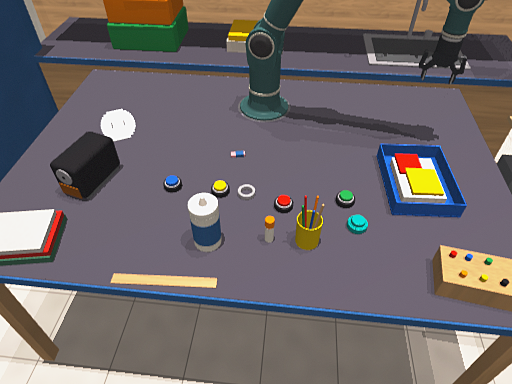

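View pics/top1.png

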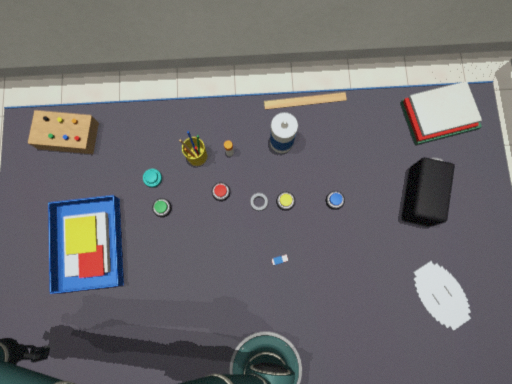

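```bash
cat > m.py <<'E'
from h import *
np.set_printoptions(precision=4,suppress=True)
def blobs(c,k):
    hsv=cv2.cvtColor(c["frame"],cv2.COLOR_BGR2HSV).astype(int)
    h,s,v=hsv[...,0],hsv[...,1],hsv[...,2]
    hr={"red":(h<8)|(h>172),"yellow":(h>22)&(h<34),"blue":(h>103)&(h<125),"green":(h>50)&(h<78)}[k]
    m=(hr&(s>130)&(v>70)).astype(np.uint8)
    n,_,st,ce=cv2.connectedComponentsWithStats(m)
    return st,ce
G={"red":((284,202),(221,191)),"yellow":((220,187),(286,200)),"blue":((172,182),(335,199)),"green":((346,198),(162,208))}
def measure(cs):
    for k,g in G.items():
        p=[]
        for n,q in zip(("scene","top"),g):
            st,ce=blobs(cs[n],k); i=1+np.argmin(np.hypot(*(ce[1:]-q).T)+1e3*(st[1:,4]<60)); p.append(ce[i])
            print(k,n,st[i],ce[i],"z.033:",atz(cs[n],ce[i],.033))
        print("   tri",*tri(cs["scene"],p[0],cs["top"],p[1]))
if __name__=="__main__":
    cs={n:ctrl.read_camera(n) for n in("scene","top")}
    measure(cs)
    for t in("pencil_cup","glue_stick","wipes_tub","tape_roll","eraser"):
        for n,c in cs.items():
            for l in ctrl.landmark_of(c,t)[:2]: print(t,n,round(l["p"],2),np.round(l["pixel"],1),atz(c,l["pixel"],0))
    big=[cv2.resize(cs["scene"]["frame"][165:225,155:335],None,fx=4,fy=4,interpolation=0),cv2.resize(cs["top"]["frame"][165:225,205:385-0],None,fx=4,fy=4,interpolation=0)]
    cv2.imwrite("pics/crop1.png",np.vstack(big))
E
python3 m.py
```

```text
red scene [277 195  13  11 119] [283.3445 199.8992] z.033: [0.5951 0.121  0.033 ]
red top [215 185  11  12 107] [220.0093 190.2617] z.033: [0.5899 0.1192 0.033 ]
   tri [0.5908 0.1203 0.0284] 0.0014405209691837123
yellow scene [214 180  12  11 106] [219.3302 185.0943] z.033: [ 0.5496 -0.1008  0.033 ]
yellow top [280 194  12  11  63] [285.6984 198.0476] z.033: [ 0.5497 -0.1036  0.033 ]
   tri [ 0.5495 -0.1022  0.0328] 0.00277297748495961
blue scene [166 175  12  11 106] [171.4623 180.    ] z.033: [ 0.543  -0.2705  0.033 ]
blue top [330 193  12  12 109] [335.6422 198.7523] z.033: [ 0.5373 -0.2735  0.033 ]
   tri [ 0.538  -0.2735  0.0281] 0.0018372587048682276
green scene [340 190  13  10 101] [345.901  194.6436] z.033: [0.5481 0.3269 0.033 ]
green top [165 209   1   1   1] [165. 209.] z.033: [0.5358 0.3083 0.033 ]
   tri [0.5382 0.3201 0.0212] 0.018235091686390027
pencil_cup top 0.85 [195.9 158.7] [0.7166 0.2029 0.    ]
glue_stick scene 0.74 [170.5 179. ] [ 0.5051 -0.2891  0.    ]
glue_stick scene 0.4 [236.1 157.9] [ 0.3638 -0.0705  0.    ]
glue_stick top 0.69 [229.9 148.3] [0.7481 0.0804 0.    ]
wipes_tub scene 0.67 [306.  240.4] [0.7283 0.2004 0.    ]
wipes_tub scene 0.57 [211.3 242. ] [ 0.7669 -0.09    0.    ]
wipes_tub top 0.57 [281.  142.1] [ 0.7606 -0.1037  0.    ]
wipes_tub top 0.57 [195.3 158.5] [0.7175 0.205  0.    ]
tape_roll scene 0.59 [242.5 193. ] [ 0.5466 -0.0218  0.    ]
tape_roll scene 0.53 [415.4 186.2] [0.4464 0.5794 0.    ]
tape_roll top 0.57 [257.9 204.6] [ 0.5383 -0.0078  0.    ]
eraser scene 0.53 [234.8 157.6] [ 0.3626 -0.0757  0.    ]
eraser top 0.72 [196.8 159. ] [0.7153 0.1997 0.    ]
eraser top 0.53 [278.8 259.6] [ 0.3452 -0.0677  0.    ]
```

View pics/crop1.png

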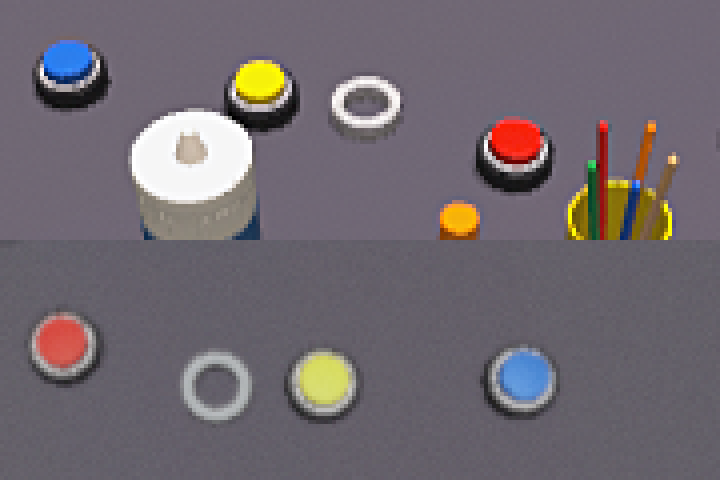

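The crop shows the red, yellow and blue lights unobstructed. In the full frames they sit at scene (283,200), (219,185), (171,180) and top (220,190), (286,199), (336,199). The triangulated tops are about 0.03 m high, which fits the given sizes, and nothing tall stands within 0.14 m of them. I'll shut the gripper and move above red.

{"name": "play_rows", "arguments": {"series": [1, -0.05, -0.037, 0, 0, 1, -0.1, -0.073, 0, 0, 1, -0.15, -0.11, 0, 0, 1, -0.55, -0.402, 0, 0, 1, -0.55, -0.402, 0, 0, 1, -0.55, -0.402, 0, 0, 1, -0.55, -0.402, 0, 0, 1, -0.55, -0.402, 0, 0, 1, -0.55, -0.402, 0, 0, 1, -0.55, -0.402, 0, 0, 1, -0.55, -0.402, 0, 0, 1, -0.55, -0.402, 0, 0, 1, -0.55, -0.402, 0, 0, 1, -0.55, -0.402, 0, 0, 1, -0.55, -0.402, 0, 0, 1, -0.55, -0.402, 0, 0, 1, -0.55, -0.402, 0, 0, 1, -0.55, -0.402, 0, 0, 1, -0.55, -0.402, 0, 0, 1, -0.55, -0.402, 0, 0], "grip_force": 20}}

```text
clock: 3.1
tcp_pos: [0.5908, 0.1217, 0.2315]
tcp_rot: [0.0, 0.11, 0.994, 0.0]
wrist_force: [0.5, 0.4, -0.3]
gripper_width: 0.001
grip_force: 0.0
```

{"name": "play_rows", "arguments": {"series": [1, 0, 0, 0.04, 0, 1, 0, 0, 0.08, 0, 1, 0, 0, 0.12, 0, 1, 0, 0, 0.15, 0, 1, 0, 0, 0.165, 0, 1, 0, 0, 0.172, 0, 1, 0, 0, 0.172, 0, 1, 0, 0, 0.172, 0]}}

```text
clock: 3.9
tcp_pos: [0.5923, 0.1211, 0.0608]
tcp_rot: [0.001, 0.111, 0.994, 0.0]
wrist_force: [0.1, -0.5, 0.6]
gripper_width: 0.002
grip_force: 0.0
```

```bash
python3 - <<'E'
from h import *
s=ctrl.state(); print(s["tcp_pos"],s["tcp_rot"],s["wrist_force"])
C={n:ctrl.read_camera(n) for n in("scene","top")}
a=cv2.resize(C["scene"]["frame"][150:230,200:360],None,fx=4,fy=4,interpolation=0)
b=cv2.resize(C["top"]["frame"][155:220,140:300],None,fx=4,fy=4,interpolation=0)
cv2.imwrite("pics/crop2.png",np.vstack([a,b]))
E
```

```text
[0.59227786 0.1211487  0.06078098] [1.23197336e-03 1.10715052e-01 9.93851309e-01 4.85142106e-04] [ 0.09519822 -0.54088357  0.6175825 ]
```

View pics/crop2.png

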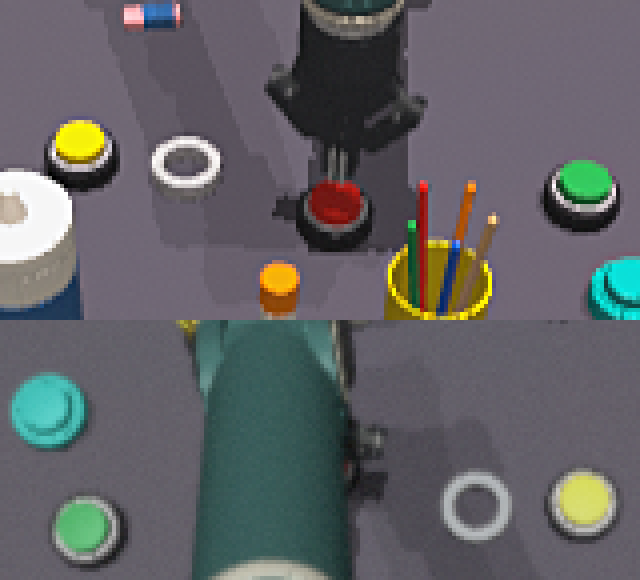

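The shut fingertips hang just over the red dome in the scene view (about pixel (284,197)), so I'll press gently.

{"name": "play_rows", "arguments": {"series": [1, 0, 0, 0.01, 0, 1, 0, 0, 0.018, 0, 1, 0, 0, 0.02, 0, 1, 0, 0, 0.022, 0, 1, 0, 0, 0.024, 0, 1, 0, 0, 0.026, 0, 1, 0, 0, 0.028, 0, 1, 0, 0, 0.0295, 0, 1, 0, 0, 0.031, 0, 1, 0, 0, 0.031, 0, 1, 0, 0, 0.031, 0]}}

```text
clock: 5.1
tcp_pos: [0.5913, 0.121, 0.0282]
tcp_rot: [0.0, 0.111, 0.994, 0.0]
wrist_force: [-0.0, 0.1, -0.3]
gripper_width: 0.002
grip_force: 0.0
```

{"name": "play_rows", "arguments": {"series": [1, 0, 0, 0.0005, 0, 1, 0, 0, 0.001, 0]}}

```text
clock: 5.3
tcp_pos: [0.5914, 0.121, 0.0281]
tcp_rot: [0.0, 0.111, 0.994, 0.0]
wrist_force: [-2.3, -0.9, 10.1]
gripper_width: -0.004
grip_force: 5.3
```

```bash
python3 - <<'E'
from h import *
for i in range(6):
    c=ctrl.read_camera("scene"); s=ctrl.state(); print(np.round(s["tcp_pos"],4),np.round(s["wrist_force"],2))
cv2.imwrite("pics/crop3.png",cv2.resize(c["frame"][165:225,240:360],None,fx=5,fy=5,interpolation=0))
E
```

```text
[0.5914 0.121  0.0281] [-2.53  0.32  6.8 ]
[0.5914 0.121  0.0281] [-2.02 -1.22  6.9 ]
[0.5914 0.121  0.0281] [-1.89 -0.17  7.62]
[0.5914 0.121  0.0281] [-2.58 -0.37  7.11]
[0.5914 0.121  0.0281] [-1.51 -0.02  6.97]
[0.5914 0.121  0.0281] [-1.52 -0.61  7.27]
```

View pics/crop3.png

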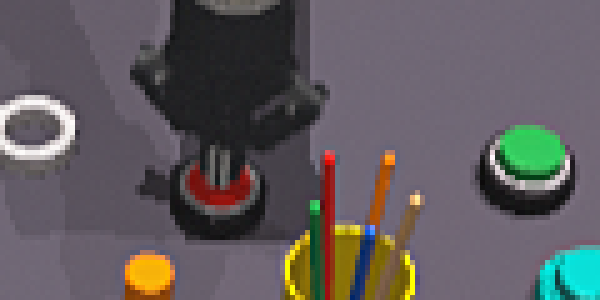

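Red is on its stop: the TCP is at 28.1 mm with about 7 N. I'll lift and move to yellow.

{"name": "play_rows", "arguments": {"series": [1, 0, 0, -0.01, 0, 1, 0, 0, -0.03, 0, 1, 0, 0, -0.06, 0, 1, 0, 0, -0.08, 0, 1, -0.001, -0.04, -0.08, 0, 1, -0.002, -0.08, -0.08, 0, 1, -0.003, -0.12, -0.08, 0, 1, -0.004, -0.16, -0.08, 0, 1, -0.005, -0.2, -0.08, 0, 1, -0.006, -0.22, -0.08, 0, 1, -0.006, -0.227, -0.08, 0, 1, -0.006, -0.227, -0.08, 0, 1, -0.006, -0.227, -0.06, 0, 1, -0.006, -0.227, -0.03, 0, 1, -0.006, -0.227, -0.02, 0, 1, -0.006, -0.227, -0.02, 0]}}

```text
clock: 7.2
tcp_pos: [0.5462, -0.1, 0.0459]
tcp_rot: [-0.002, 0.11, 0.994, 0.0]
wrist_force: [0.3, -0.4, -0.5]
gripper_width: -0.001
grip_force: 0.0
```

```bash
python3 - <<'E'
from h import *
c=ctrl.read_camera("scene"); s=ctrl.state(); print(np.round(s["tcp_pos"],4),np.round(s["wrist_force"],2))
cv2.imwrite("pics/crop4.png",cv2.resize(c["frame"][150:225,180:330],None,fx=5,fy=5,interpolation=0))
E
```

```text
[ 0.5471 -0.1006  0.0471] [-0.03 -0.43  1.04]
```

View pics/crop4.png

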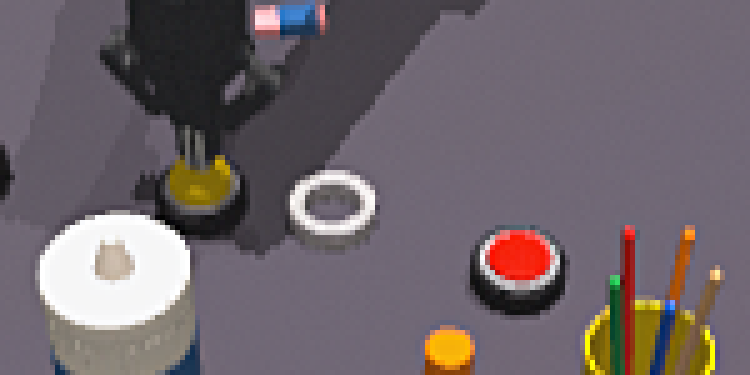

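Red sits low, and the fingertips hang over the yellow dome at about pixel (219,182), so I'll press yellow.

{"name": "play_rows", "arguments": {"series": [1, 0, 0, 0.006, 0, 1, 0, 0, 0.009, 0, 1, 0, 0, 0.011, 0, 1, 0, 0, 0.013, 0, 1, 0, 0, 0.015, 0, 1, 0, 0, 0.017, 0, 1, 0, 0, 0.0185, 0, 1, 0, 0, 0.0195, 0, 1, 0, 0, 0.0195, 0]}}

```text
clock: 8.15
tcp_pos: [0.5473, -0.1019, 0.0281]
tcp_rot: [0.0, 0.111, 0.994, 0.0]
wrist_force: [-1.1, 0.4, 5.2]
gripper_width: 0.001
grip_force: 2.3
```

Yellow is on its stop too (28.1 mm, about 5 N). Next is blue.

{"name": "play_rows", "arguments": {"series": [1, 0, 0, -0.01, 0, 1, 0, 0, -0.03, 0, 1, 0, 0, -0.06, 0, 1, 0, 0, -0.08, 0, 1, -0.007, -0.04, -0.08, 0, 1, -0.014, -0.08, -0.08, 0, 1, -0.021, -0.12, -0.08, 0, 1, -0.027, -0.15, -0.08, 0, 1, -0.03, -0.165, -0.08, 0, 1, -0.03, -0.167, -0.08, 0, 1, -0.03, -0.167, -0.08, 0, 1, -0.03, -0.167, -0.06, 0, 1, -0.03, -0.167, -0.03, 0, 1, -0.03, -0.167, -0.02, 0, 1, -0.03, -0.167, -0.02, 0]}}

```text
clock: 9.65
tcp_pos: [0.5388, -0.2689, 0.0463]
tcp_rot: [-0.002, 0.109, 0.994, 0.001]
wrist_force: [0.6, -0.2, -0.1]
gripper_width: 0.004
grip_force: 0.0
```

```bash
python3 - <<'E'
from h import *
c=ctrl.read_camera("scene"); s=ctrl.state(); print(np.round(s["tcp_pos"],4),np.round(s["wrist_force"],2))
cv2.imwrite("pics/crop5.png",cv2.resize(c["frame"][150:225,140:290],None,fx=5,fy=5,interpolation=0))
E
```

```text
[ 0.5397 -0.2699  0.0476] [-0.5   0.91  0.1 ]
```

View pics/crop5.png

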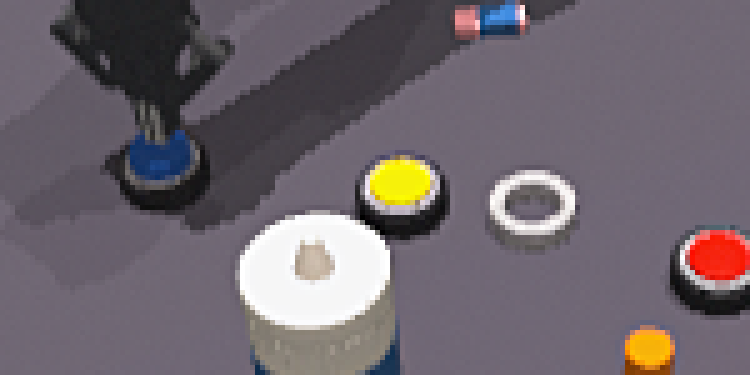

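Yellow and red sit low, and the fingertips are over the blue dome at about pixel (171,178), so I'll press blue.

{"name": "play_rows", "arguments": {"series": [1, 0, 0, 0.006, 0, 1, 0, 0, 0.009, 0, 1, 0, 0, 0.011, 0, 1, 0, 0, 0.013, 0, 1, 0, 0, 0.015, 0, 1, 0, 0, 0.017, 0, 1, 0, 0, 0.0185, 0, 1, 0, 0, 0.0195, 0, 1, 0, 0, 0.0195, 0]}}

```text
clock: 10.6
tcp_pos: [0.5397, -0.2715, 0.0282]
tcp_rot: [0.0, 0.111, 0.994, -0.0]
wrist_force: [0.1, 0.5, 0.5]
gripper_width: 0.005
grip_force: 0.4
```

{"name": "play_rows", "arguments": {"series": [1, 0, 0, -0.01, 0, 1, 0, 0, -0.03, 0, 1, 0, 0, -0.07, 0, 1, 0, 0, -0.11, 0, 1, 0, 0, -0.15, 0, 1, 0, 0, -0.18, 0, 1, 0, 0, -0.2, 0, 1, 0, 0, -0.2, 0, 1, 0, 0, -0.2, 0, 1, 0, 0, -0.2, 0]}}

```text
clock: 11.6
tcp_pos: [0.5386, -0.2709, 0.2269]
tcp_rot: [-0.001, 0.111, 0.994, 0.0]
wrist_force: [-0.0, 0.3, 0.3]
gripper_width: -0.001
grip_force: 0.0
```

```bash
python3 - <<'E'
from h import *
c=ctrl.read_camera("scene"); s=ctrl.state(); print(np.round(s["tcp_pos"],4),s["clock"],np.abs(s["qd"]).max())
cv2.imwrite("pics/crop6.png",cv2.resize(c["frame"][140:265,140:380],None,fx=3,fy=3,interpolation=0))
E
```

```text
[ 0.5386 -0.2709  0.2268] 11.65 0.005989628002847912
```

View pics/crop6.png

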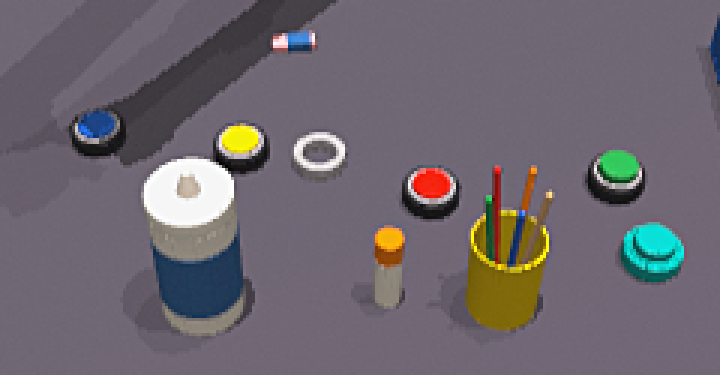

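The blue (172,182), yellow (220,187) and red (284,202) domes are all low. Green and its turquoise look-alike are still up, and nothing else has moved.

```bash
python3 -c "
from station import ctrl
print(ctrl.finish_job())"
```

```text
the job is handed in; nothing more can be done
None
```

I pressed the red, yellow and blue lights down in that order, left green up with nothing else moved, and handed the job in at about 11.7 s; no verdict came back.

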